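Start the kiln from its control boxes

ROBOT

A 6-joint arm with a two-finger parallel gripper is mounted at the origin on the work surface. World frame = base frame: x ahead of the robot, y to its left, z up, the work surface at z = 0. Lengths are in mm, angles in rad, forces in N, time in s.
With the tool pointing down it reaches from about 300 to 775 mm from the base axis. Payload 14.6 kg.
Tool frame: the origin (TCP) lies on the mounting face of the last link; the fingertips stand 199 mm ahead of it and the grasp point (between the pads) lies 180 mm ahead of it; z points along the fingers, y is the line along which they close (so a half turn about z gives the same grasp; the last joint's range is limited). The gripper opens to 94 mm and grips with 3 to 60 N. Pads are 16 mm wide; open, the fingers measure 119 mm over their backs; the gripper's body (75 mm by 177 mm) begins 78 mm behind the grasp point.
Start: joints at [1.17, 0.3, 1.521, -0, 1.321, -0.067], TCP at [180.197, 519.634, 404.646] pointing down, gripper open.
Joint ranges: [-3.03, 3.03], [-0.79, 2.21], [0.23, 2.52], [-1.04, 4.18], [0, 3.07], [-2.55, 2.55]. Speed limits (rad/s): [2.22, 2.22, 2.57, 3.14, 3.14, 3.14].

INTERFACE

Orientations are given as [roll, pitch, yaw] about the fixed x, y, z axes, in that order (R = Rz(yaw) Ry(pitch) Rx(roll)).
In Python, from cell import manip gives the robot as it stands. The module is installed in compiled form; this text tells all that it offers.
- The arm moves only by the shell command python3 -m creep 'ROWS' [FORCE]. ROWS is a JSON object of lists of equal length, an entry for each row: "slide": the shift along the world's x, y, z in cm, a list of three; "turn": the turn about the world's z in rad; "claw": the opening, from 0 (shut) to 1 (fully open). A call has 1 to 8 rows; each row shifts and turns the commanded pose from where the row before left it; what a row does not reach is not made up. A row lasts 1/8 s, in which the tool goes at most 62.5 mm and 10.7 degrees, less where a joint would pass 70% of its speed; a pose out of reach is approached as far as the arm can. A call with a gripper value outside its range is refused whole. The fingers move at their own pace and stop on an object; FORCE is the grip in N (left out, the last holds). Time passes only in rows, so rows that do not move let the fingers close. It gives the time, the measured TCP pose, the force, the opening and the grip force at its end, in the units of the state.
- manip.read_state(): the state, without advancing time (a new reading comes with each control period).
- manip.camera(name): name is "side" or "top" or "wrist"; returns (picture, depth): 400x640x3 uint8, red, green, blue; 400x640 float32, mm along the optical axis (not along the pixel's ray), 0 where there is no reading.
- manip.calibration(name): a dict with "intrinsics" (3x3 intrinsics, pixels), "pose" (4x4, takes a point from camera to world coordinates). Camera axes: x right, y up, looking along -z (the intrinsics and any distortion apply to the point x, -y, -z); pixel columns grow to the right and rows downward; lengths in mm; the calibration is good to about 2 mm. A picture is of the moment at which its call begins: read the wrist's pose just before it. calibration takes no time and is no camera call; for the wrist camera it gives the pose at the moment of the call.
- manip.sign_off(): hands the job in; it is judged then, once.
Trained networks look in the newest picture that a camera, given by its name, has taken for a name from the list of things; names that differ only in an ending like _2 or _b are one class to them, and where a whole thing is asked for, a point or a joint stands for the part that bears it (a point fixed in the world has none). Each returns a list of dicts, best first, with "score" (0 to 1); they miss things now and then, are a little off and sometimes report something else, mostly with a low value. They report only what shows in the picture. A call takes as long as a camera call.
- manip.cut_out(query, camera): "mask" (400x640 bool, what is visible of it) and "position" ([column, row] in pixels, amid what is visible of it).
The state is a dict: "clock": time; "joints": joint angles; "qd": joint speeds; "effort": joint torques, N m; "eef_pos": TCP position; "eef_rot": TCP orientation; "wrist_force": force on the tool from outside, world axes, zero at the start; "moment": the same for the moment, N m; "finger_gap": finger opening in mm; "finger_force": force on a finger pad.
Only numpy, scipy, OpenCV 4.12 (cv2) and the standard library are available. Lean on these libraries where they do the work, as an engineer would, in place of code of your own. Each camera call takes 0.05 s, during which the arm holds its last target. There are 200 camera calls.

TASK

Start the kiln with closed fingers, pressing from above: first push the raised end of the wide rocker on the mains box down until it has tipped fully over, then press the round key in the middle of the programmer's three keys fully home so that it stays down, and last press the big round palm button on the start box fully home, keep it down for about a second and let it come up again. Press no other key and nothing out of turn; the boxes are loose, so do not lift or shove them, and leave the pots and tools on the bench where they stand.

Things in the scene. Friction and masses are not known exactly. Their poses are not given: they have to be found in the camera images.
- mains: Mains box: loose grey box, 140 (its x) x 90 (its y) mm, 0.9 kg, on rubber feet, lid 50 mm above the bench, with one wide black rocker in a dark frame on top. Origin: centre of the underside, z up. At the start the rocker's end on the box's +x side is the raised one.
- rocker (a joint): Angle of the rocker in rad: 0 to 0.08 at the start (+x end raised), 0.40 tipped fully over (+x end level, the other end raised). It turns about the box's y axis, 60 mm above the bench, at the centre of the box; black paddle 44 mm wide, each of its two wings 42 mm long. It stays where it is left; moving it takes about 2 N at rocker_pad.
- rocker_pad (a point): Point on the upper face of the rocker's raised wing, 30 mm from the turning axis, where to press; it moves with the rocker, from about 75 mm above the bench at the start to 63 mm when fully tipped.
- programmer: Programmer: loose grey box, 110 (its x) x 180 (its y) mm, 0.9 kg, on rubber feet, top 46 mm above the bench; a green glass display strip along its +x side, and three black keys in a row along its y axis, 55 mm apart, each standing 18 mm proud when up: a square one (28 mm, +y end), a round one (32 mm across, middle), a narrow bar (40 x 14 mm, -y end). Origin: centre of the underside, z up.
- key_round (a joint): How far the round middle key is pressed, in m: 0 up, 0.009 fully home. Needs about 2.5 N, has no spring, stays where it is left.
- key_round_top (a point): Centre of the round key's top, 64 mm above the bench when up, 55 mm when home; moves with the key.
- key_square (a joint): How far the square key is pressed, in m, 0 up to 0.009; works like the round key. To be left up.
- key_bar (a joint): How far the bar key is pressed, in m, 0 up to 0.009; works like the round key. To be left up.
- starter: Start box: loose grey box, 90 x 90 mm, 0.8 kg, on rubber feet, top 60 mm above the bench, with one big black palm button, 44 mm across, in a dark collar 12 mm high. Origin: centre of the underside, z up.
- start (a joint): How far the palm button is pressed, in m: 0 up, 0.008 fully home. Sprung: begins to move at about 2 N, fully home at about 6 N, comes up by itself when let go.
- start_top (a point): Centre of the palm button's top, 84 mm above the bench when up, 76 mm when home; moves with the button.
- bowl_left: Freshly thrown brown bowl, 116 mm across the rim, on a round wooden bat 104 mm across; 76 mm high in all. Origin: centre of the underside. Leave alone.
- bowl_right: Freshly thrown brown bowl, 110 mm across the rim, on a round wooden bat 104 mm across; 69 mm high in all. Origin: centre of the underside. Leave alone.
- beaker: Blue glazed beaker, 64 mm across, 85 mm high. Origin: centre of the underside. Leave alone.
- glaze_jar: Closed amber glaze jar with a steel cap, 60 mm across, 85 mm high. Origin: centre of the underside. Leave alone.
- rib: Flat wooden throwing rib, 95 x 45 x 8 mm. Origin: centre of the underside. Leave alone.
- spool: Small turned wooden spool standing on end, 44 mm across, 40 mm high. Origin: centre of the underside. Leave alone.
- brush: Glaze brush lying flat along its x axis, low on the bench. Leave alone.

How it is judged:
By the outcome, as a careful person would: the job done as asked, in the order asked, and still so for the second after the job is handed in, with the robot touching nothing.
It also fails if it takes over 45 s, if anything falls off the work surface, if the arm or the gripper's body presses on something with over 40 N, if the wrist force passes 120 N, or if a joint passes its speed limit or range.

## Working session

There is one attempt and no reset: what is moved stays moved. The work goes in short steps, Python scripts to look and compute and a shell command to move; the robot and the scene stay as the last step left them, time stands still between calls to the robot, and variables do not carry over. Pictures are saved under pics/ and viewed, at most 10 in all, crops included, and the job is handed in when it is done.

```bash
mkdir -p pics; cat > h.py <<'E'
import numpy as np, cv2
from cell import manip
def world(cam,mask,depth,cal):
    K=np.array(cal["intrinsics"]);T=np.array(cal["pose"])
    v,u=np.nonzero(mask&(depth>0));d=depth[v,u]
    p=np.stack([(u-K[0,2])/K[0,0]*d,-(v-K[1,2])/K[1,1]*d,-d,np.ones_like(d)])
    return (T@p)[:3].T
def save(n,im): cv2.imwrite("pics/"+n+".png",im[:,:,::-1])
E
python3 - <<'E'
from h import *
s=manip.read_state();print({k:np.round(s[k],2).tolist() for k in("clock","eef_pos","eef_rot","finger_gap")})
for c in("top",):
    im,d=manip.camera(c);save(c,im);cal=manip.calibration(c)
    for q in("mains","rocker","rocker_pad","programmer","key_round","key_square","key_bar","starter","start"):
        for r in manip.cut_out(q,c)[:2]:
            w=world(c,r["mask"],d,cal)
            if len(w)==0: print(q,"nodepth");continue
            hi=w[w[:,2]>np.percentile(w[:,2],80)-6]
            (cx,cy),sz,a=cv2.minAreaRect(hi[:,:2].astype(np.float32))
            print(q,round(r["score"],2),np.round(r["position"]),"med",np.median(w,0).round(),"hi",np.round([cx,cy,*sz,a]),"z",np.percentile(w[:,2],[5,50,95]).round())
print(manip.read_state()["clock"])
E
```

```text
{'clock': 0.0, 'eef_pos': [180.17, 519.62, 404.1], 'eef_rot': [-3.14, -0.0, 2.81], 'finger_gap': 93.87}
mains 0.87 [207. 226.] med [513. 253.  53.] hi [514. 259.  58.  97.  78.] z [33. 53. 73.]
rocker 0.61 [201. 222.] med [515. 259.  67.] hi [514. 260.  45.  80.  76.] z [61. 67. 77.]
rocker_pad 0.95 [204. 223.] med [515. 259.  66.] hi [514. 260.  46.  81.  76.] z [58. 66. 77.]
programmer 0.62 [302. 197.] med [588. -10.  47.] hi [591. -10. 109. 178.  11.] z [40. 47. 64.]
key_round 0.56 [303. 201.] med [576. -13.  64.] hi [576. -13.  28.  28.   1.] z [54. 64. 68.]
key_square 0.59 [283. 207.] med [565.  42.  64.] hi [566.  41.  28.  27.  11.] z [55. 64. 68.]
key_bar 0.47 [322. 200.] med [588. -67.  64.] hi [588. -66.  35.  11.  10.] z [61. 64. 68.]
key_bar 0.33 [285. 203.] med [567.  41.  65.] hi [566.  41.  25.  26.  12.] z [60. 65. 68.]
starter 0.73 [378. 230.] med [ 496. -210.   62.] hi [ 498. -214.   57.   57.    1.] z [52. 62. 86.]
0.5
```

View pics/top.png

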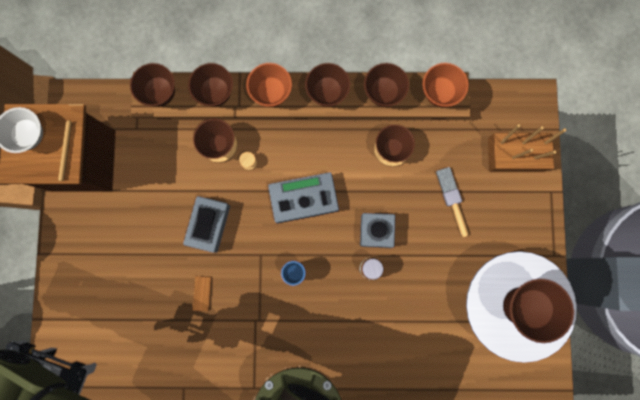

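The top view shows the mains box at pixel (207,226), the programmer at (302,197) and the starter at (378,230). The beaker and the jar stand in front of them. I'll work out the rocker tilt and the button centre, then move.

```bash
python3 - <<'E'
from h import *
im,d=manip.camera("top");cal=manip.calibration("top")
w=world("top",manip.cut_out("rocker_pad","top")[0]["mask"],d,cal)
w=w[w[:,2]>58]; c=np.median(w,0)
A=np.c_[w[:,:2]-c[:2],np.ones(len(w))]
print("fit",c.round(),np.linalg.lstsq(A,w[:,2],rcond=None)[0].round(3))
for lo in range(58,80,4):
    k=w[(w[:,2]>=lo)&(w[:,2]<lo+4)]
    if len(k):print(lo,len(k),k.mean(0).round())
w=world("top",manip.cut_out("starter","top")[0]["mask"],d,cal)
k=w[w[:,2]>79];print("btn",len(k),k.mean(0).round(1),np.ptp(k,axis=0).round())
w=world("top",manip.cut_out("mains","top")[0]["mask"],d,cal)
k=w[w[:,2]>44];print("lid",[np.round(x) for x in cv2.minAreaRect(k[:,:2].astype(np.float32))])
E
python3 -m creep '{"slide":[[5,-3.5,0],[5,-3.5,0],[5,-3.5,0],[5,-3.5,0],[5,-3.5,0],[5,-4,0]],"turn":[0,0,0,0,0,0],"claw":[0,0,0,0,0,0]}' 20
```

```text
fit [516. 259.  67.] [ 1.5300e-01 -3.8000e-02  6.7808e+01]
58 55 [503. 261.  61.]
62 150 [502. 263.  64.]
66 117 [509. 260.  68.]
70 69 [532. 256.  72.]
74 60 [545. 251.  76.]
78 15 [547. 247.  79.]
btn 201 [ 499.6 -213.8   84.1] [41. 43. 14.]
lid [array([515., 258.]), array([ 89., 137.]), np.float64(77.0)]
clock: 1.45
eef_pos: [480.4, 304.2, 404.7]
eef_rot: [3.141, 0.0, 2.808]
wrist_force: [-0.7, 0.8, -0.2]
finger_gap: 37.4
finger_force: 0.0
```

```bash
python3 -m creep '{"slide":[[3.2,-2.6,-3],[3.2,-2.7,-3],[0,0,0]],"turn":[0,0,0],"claw":[0,0,0]}' 20
python3 - <<'E'
from h import *
print(manip.read_state()["eef_pos"])
im,d=manip.camera("wrist");cal=manip.calibration("wrist");save("w1",im)
w=world("w",manip.cut_out("rocker_pad","wrist")[0]["mask"],d,cal)
w=w[(w[:,2]>58)&(w[:,2]<85)]
print(len(w),[np.round(x,2) for x in cv2.minAreaRect(w[:,:2].astype(np.float32))])
for lo in range(58,84,4):
    k=w[(w[:,2]>=lo)&(w[:,2]<lo+4)]
    if len(k):print(lo,len(k),k.mean(0).round())
T=np.array(cal["pose"]);K=np.array(cal["intrinsics"]);print(T.round(2).tolist(),K.round().tolist())
E
```

```text
clock: 1.82
eef_pos: [544.3, 250.6, 341.9]
eef_rot: [-3.139, -0.003, 2.805]
wrist_force: [-0.4, -0.6, -0.6]
finger_gap: 7.6
finger_force: 0.0
[544.32216563 250.62782089 341.94806844]
5029 [array([512.76, 259.14]), array([44.1 , 81.87]), np.float64(76.12)]
58 1 [469. 254.  61.]
62 2537 [497. 263.  65.]
66 1039 [509. 260.  67.]
70 693 [534. 254.  72.]
74 674 [545. 251.  76.]
78 85 [550. 251.  78.]
[[0.33, -0.91, -0.26, 467.46], [0.94, 0.32, 0.09, 277.87], [-0.0, -0.27, 0.96, 323.18], [0.0, 0.0, 0.0, 1.0]] [[306.0, 0.0, 320.0], [0.0, 306.0, 202.0], [0.0, 0.0, 1.0]]
```

View pics/w1.png

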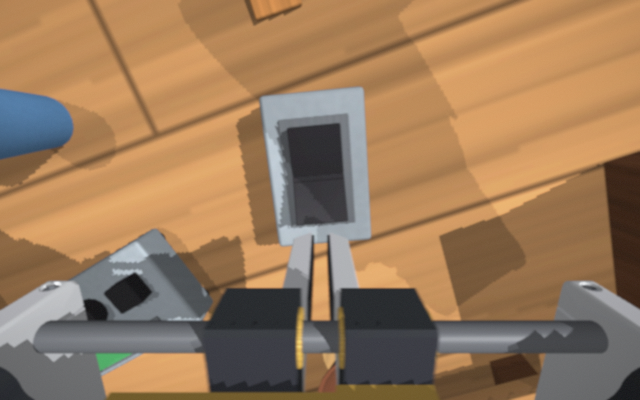

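The wrist view shows the rocker at about (320,175), with its raised wing nearest the fingers at (320,200). The fingers are above it, so I'll descend.

```bash
python3 -m creep '{"slide":[[-0.3,0.1,-3],[0,0,-2.5],[0,0,-0.8],[0,0,-0.4],[0,0,-0.4]],"turn":[0,0,0,0,0],"claw":[0,0,0,0,0]}' 20
python3 -m creep '{"slide":[[0,0,-0.3],[0,0,-0.2],[0,0,-0.2],[0,0,0]],"turn":[0,0,0,0],"claw":[0,0,0,0]}' 20
```

```text
clock: 2.55
eef_pos: [540.1, 253.9, 274.7]
eef_rot: [3.14, 0.001, 2.808]
wrist_force: [1.1, -0.1, 1.5]
finger_gap: 0.4
finger_force: 1.0
clock: 3.05
eef_pos: [540.0, 253.6, 266.6]
eef_rot: [-3.141, -0.0, 2.808]
wrist_force: [-0.2, 0.4, 0.4]
finger_gap: 0.2
finger_force: 0.5
```

```bash
python3 -m creep '{"slide":[[0,0,-0.2],[0,0,-0.2],[0,0,0]],"turn":[0,0,0],"claw":[0,0,0]}' 20
python3 -m creep '{"slide":[[0,0,-0.15],[0,0,0]],"turn":[0,0],"claw":[0,0]}' 20
```

```text
clock: 3.42
eef_pos: [540.0, 253.6, 262.5]
eef_rot: [-3.141, -0.0, 2.808]
wrist_force: [2.1, -0.3, 1.0]
finger_gap: 0.3
finger_force: 0.8
clock: 3.68
eef_pos: [540.0, 253.6, 262.2]
eef_rot: [3.141, 0.0, 2.808]
wrist_force: [-2.9, -2.6, 12.7]
finger_gap: 0.2
finger_force: 6.4
```

The force rose to 12.7 N at the expected height, so the rocker is against its stop. I'll lift and check it.

```bash
python3 -m creep '{"slide":[[0,0,-0.05],[0,0,0],[0,0,2],[0,0,4],[0,0,4],[0,0,0]],"turn":[0,0,0,0,0,0],"claw":[0,0,0,0,0,0]}' 20
python3 - <<'E'
from h import *
im,d=manip.camera("wrist");cal=manip.calibration("wrist")
w=world("w",manip.cut_out("rocker_pad","wrist")[0]["mask"],d,cal)
w=w[(w[:,2]>54)&(w[:,2]<85)]
a=np.array([.974,-.23]);t=(w[:,:2]-[512.8,259.1])@a
for lo in range(-42,42,7):
    k=w[(t>=lo)&(t<lo+7)]
    if len(k):print(lo,len(k),np.median(k[:,2]).round(1))
im,d=manip.camera("top");cal=manip.calibration("top")
w=world("t",manip.cut_out("mains","top")[0]["mask"],d,cal);k=w[w[:,2]>44];print("lid",[np.round(x) for x in cv2.minAreaRect(k[:,:2].astype(np.float32))])
w=world("t",manip.cut_out("key_round","top")[0]["mask"],d,cal);k=w[w[:,2]>60];print("key",k.mean(0),[np.round(x) for x in cv2.minAreaRect(k[:,:2].astype(np.float32))])
E
```

```text
clock: 4.42
eef_pos: [540.0, 253.7, 363.4]
eef_rot: [3.139, 0.003, 2.808]
wrist_force: [-0.1, 0.1, 0.2]
finger_gap: 0.5
finger_force: 0.0
-42 242 75.4
-35 410 74.3
-28 382 71.3
-21 370 68.4
-14 349 65.3
-7 325 62.3
0 343 60.4
7 333 60.3
14 328 60.2
21 324 60.2
28 315 60.2
35 308 60.1
lid [array([500., 213.]), array([ 69., 135.]), np.float64(60.0)]Traceback (most recent call last):
  File "<stdin>", line 11, in <module>
IndexError: list index out of range
```

The rocker is fully over: the +x wing is level and the other end is up at 75 mm. Next is the round key.

```bash
python3 -m creep '{"slide":[[0.7,-5.3,0],[0.7,-5.3,0],[0.7,-5.3,0],[0.7,-5.4,0],[0.8,-5.4,-2],[0,0,0]],"turn":[0,0,0,0,0,0],"claw":[0,0,0,0,0,0]}' 20
python3 - <<'E'
from h import *
for q in ("key_round","key_square","key_bar"):
    im,d=manip.camera("wrist");cal=manip.calibration("wrist")
    for r in manip.cut_out(q,"wrist")[:2]:
        w=world("w",r["mask"],d,cal);k=w[(w[:,2]>60)&(w[:,2]<70)]
        if len(k):print(q,round(r["score"],2),np.round(r["position"]),len(k),k.mean(0).round(1),[np.round(x) for x in cv2.minAreaRect(k[:,:2].astype(np.float32))])
save("w2",im)
E
```

```text
clock: 5.42
eef_pos: [575.9, -16.5, 338.2]
eef_rot: [-3.14, -0.004, 2.804]
wrist_force: [0.2, 0.0, -0.6]
finger_gap: 0.4
finger_force: 0.0
key_round 0.66 [322. 208.] 959 [574.7 -12.4  64.2] [array([575., -13.]), array([30., 31.]), np.float64(70.0)]
key_round 0.39 [48. 77.] 793 [ 402.4 -180.    63.3] [array([ 400., -186.]), array([28., 54.]), np.float64(65.0)]
key_square 0.75 [377. 178.] 1037 [564.1  39.9  63.7] [array([565.,  40.]), array([28., 28.]), np.float64(11.0)]
key_bar 0.74 [267. 234.] 637 [584.8 -67.6  63.3] [array([586., -68.]), array([39., 15.]), np.float64(14.0)]
```

View pics/w2.png

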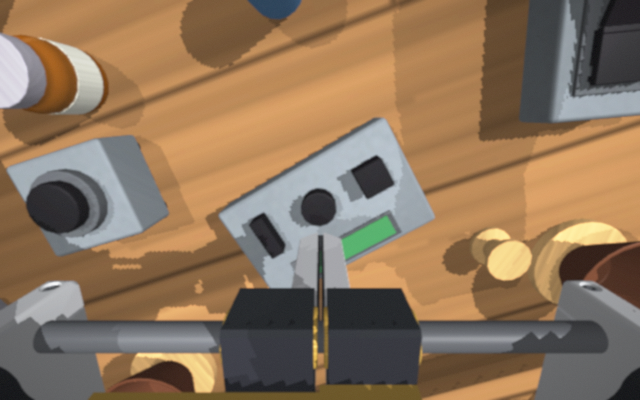

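The wrist view shows the round key at (318,207), between the bar at (267,235) and the square key at (373,178). I'll press at (575,-13).

```bash
python3 -m creep '{"slide":[[-0.1,0.1,-3],[0,0,-3],[0,0,-0.8],[0,0,0]],"turn":[0,0,0,0],"claw":[0,0,0,0]}' 20
python3 -m creep '{"slide":[[0,0,-0.4],[0,0,-0.3],[0,0,-0.3],[0,0,-0.3],[0,0,-0.2],[0,0,0]],"turn":[0,0,0,0,0,0],"claw":[0,0,0,0,0,0]}' 20
```

```text
clock: 6.22
eef_pos: [575.2, -12.0, 273.1]
eef_rot: [3.142, 0.0, 2.808]
wrist_force: [0.3, 0.2, -0.2]
finger_gap: 0.1
finger_force: 0.0
clock: 6.98
eef_pos: [575.0, -12.4, 257.5]
eef_rot: [-3.142, -0.0, 2.808]
wrist_force: [0.2, 0.3, -0.1]
finger_gap: 0.7
finger_force: 0.0
```

```bash
python3 -m creep '{"slide":[[0,0,-0.2],[0,0,-0.15],[0,0,0]],"turn":[0,0,0],"claw":[0,0,0]}' 20
python3 -m creep '{"slide":[[0,0,-0.1],[0,0,0]],"turn":[0,0],"claw":[0,0]}' 20
```

```text
clock: 7.35
eef_pos: [575.0, -12.4, 254.5]
eef_rot: [-3.142, 0.0, 2.808]
wrist_force: [-1.7, -0.1, 6.3]
finger_gap: 0.6
finger_force: 3.0
clock: 7.6
eef_pos: [575.0, -12.4, 254.3]
eef_rot: [3.142, 0.001, 2.808]
wrist_force: [-7.5, 0.6, 15.5]
finger_gap: 0.6
finger_force: 7.7
```

The force is 15 N and the position has stalled at 254.3, so the key is home. I'll lift and verify.

```bash
python3 -m creep '{"slide":[[0,0,0.3],[0,0,3],[0,0,5],[0,0,0]],"turn":[0,0,0,0],"claw":[0,0,0,0]}' 20
python3 - <<'E'
from h import *
im,d=manip.camera("wrist");cal=manip.calibration("wrist")
for q in ("key_round","key_square","key_bar","programmer"):
    for r in manip.cut_out(q,"wrist")[:1]:
        w=world("w",r["mask"],d,cal);print(q,round(r["score"],2),np.median(w,0).round(1),np.percentile(w[:,2],[25,75]).round(1))
E
python3 -m creep '{"slide":[[-1.5,-4,0],[-1.5,-4,0],[-1.5,-4,0],[-1.5,-4,0],[-1.5,-4,0],[0,0,0]],"turn":[0,0,0,0,0,0],"claw":[0,0,0,0,0,0]}' 20
python3 - <<'E'
from h import *
print(manip.read_state()["eef_pos"])
im,d=manip.camera("wrist");cal=manip.calibration("wrist");save("w3",im)
for q in("start","starter"):
    for r in manip.cut_out(q,"wrist")[:1]:
        w=world("w",r["mask"],d,cal);k=w[(w[:,2]>80)&(w[:,2]<90)]
        print(q,round(r["score"],2),len(k),k.mean(0).round(1),[np.round(x) for x in cv2.minAreaRect(k[:,:2].astype(np.float32))])
E
```

```text
clock: 8.1
eef_pos: [575.4, -12.4, 339.6]
eef_rot: [3.14, 0.006, 2.808]
wrist_force: [0.4, -0.0, 0.4]
finger_gap: 0.2
finger_force: 0.0
key_round 0.68 [572.6 -13.6  51.9] [51.4 52.4]
key_square 0.97 [561.4  39.5  61. ] [60.4 61.5]
key_bar 0.68 [582.8 -65.9  60.5] [56.6 61.2]
programmer 0.9 [574.4   2.6  43.2] [42.6 44.3]
clock: 9.1
eef_pos: [499.1, -214.4, 335.2]
eef_rot: [3.142, -0.002, 2.805]
wrist_force: [1.4, -0.2, 0.5]
finger_gap: 0.4
finger_force: 0.0
[ 499.14975702 -214.36633701  335.20653988]
start 0.75 1866 [ 495.6 -214.4   83.4] [array([ 495., -215.]), array([43., 35.]), np.float64(73.0)]
starter 0.57 1888 [ 495.7 -214.5   83.3] [array([ 496., -215.]), array([43., 36.]), np.float64(73.0)]
```

View pics/w3.png

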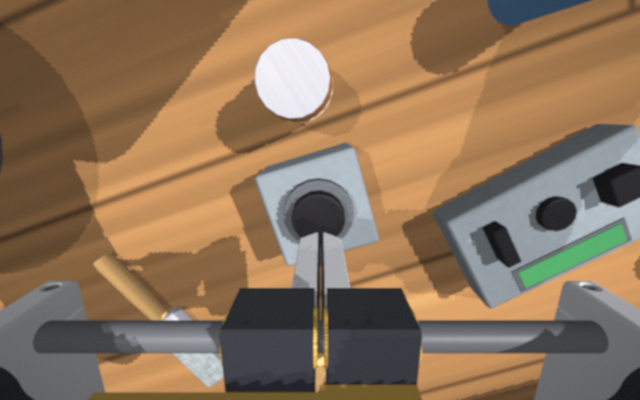

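The round key is 9 mm down and the others are still up. In this view the palm button sits at (318,213), right under the fingers.

```bash
python3 -m creep '{"slide":[[-0.1,0,-3],[0,0,-1.5],[0,0,-0.4],[0,0,0]],"turn":[0,0,0,0],"claw":[0,0,0,0]}' 20
python3 -m creep '{"slide":[[0,0,-0.4],[0,0,-0.4],[0,0,-0.3],[0,0,-0.1],[0,0,0]],"turn":[0,0,0,0,0],"claw":[0,0,0,0,0]}' 20
```

```text
clock: 9.75
eef_pos: [499.3, -212.2, 287.5]
eef_rot: [3.142, 0.0, 2.808]
wrist_force: [0.3, -0.4, 0.1]
finger_gap: 0.5
finger_force: 0.0
clock: 10.38
eef_pos: [499.2, -212.5, 275.6]
eef_rot: [-3.142, 0.001, 2.808]
wrist_force: [2.1, 0.9, 6.2]
finger_gap: 0.6
finger_force: 2.9
```

```bash
python3 -m creep '{"slide":[[0,0,-0.15],[0,0,0],[0,0,0]],"turn":[0,0,0],"claw":[0,0,0]}' 20
```

```text
clock: 10.75
eef_pos: [499.2, -212.4, 275.2]
eef_rot: [-3.141, 0.002, 2.808]
wrist_force: [-3.0, 1.9, 18.5]
finger_gap: 0.2
finger_force: 9.1
```

It's home at 18.5 N and has been for about 0.3 s. I'll hold a little longer, then release and raise.

```bash
python3 -m creep '{"slide":[[0,0,0],[0,0,0],[0,0,0],[0,0,0],[0,0,0],[0,0,0.4],[0,0,2],[0,0,4]],"turn":[0,0,0,0,0,0,0,0],"claw":[0,0,0,0,0,0,0,0]}' 20
python3 -m creep '{"slide":[[0,0,5],[0,0,0],[0,0,0]],"turn":[0,0,0],"claw":[0,0,0]}' 20
python3 - <<'E'
from h import *
im,d=manip.camera("wrist");cal=manip.calibration("wrist")
for q in("start","key_round","key_square","key_bar","rocker_pad"):
    for r in manip.cut_out(q,"wrist")[:1]:
        w=world("w",r["mask"],d,cal);print(q,round(r["score"],2),np.median(w,0).round(1),np.percentile(w[:,2],[25,75]).round(1))
im,d=manip.camera("top");save("t2",im)
E
```

```text
clock: 11.75
eef_pos: [498.7, -212.3, 336.9]
eef_rot: [3.141, -0.004, 2.808]
wrist_force: [-0.1, -0.1, 0.3]
finger_gap: 0.5
finger_force: 0.0
clock: 12.12
eef_pos: [498.8, -212.4, 386.7]
eef_rot: [3.142, -0.001, 2.808]
wrist_force: [0.3, 0.1, 0.1]
finger_gap: 0.3
finger_force: 0.0
start 0.58 [ 496.6 -215.8   82.8] [82.2 83.3]
key_round 0.97 [572.6 -16.7  53.7] [52.9 54.2]
key_square 0.84 [561.3  34.8  62.2] [56.8 63.1]
key_bar 0.9 [581.9 -70.9  62.1] [57.1 63. ]
```

View pics/t2.png

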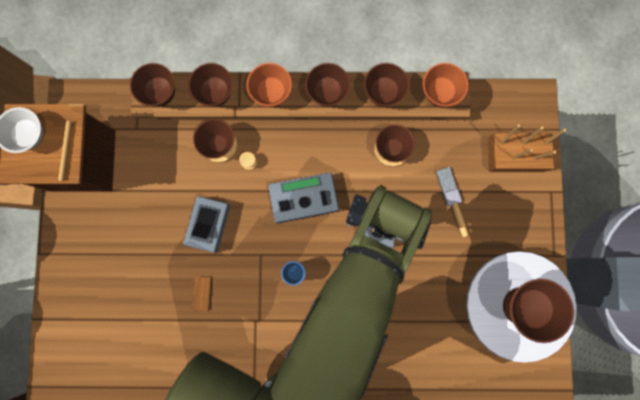

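The boxes, with the mains at (206,224) and the programmer at (303,197), and the visible pots are where they were. The button is back up at 83 mm and only the round key is down.

```bash
python3 -c "
from cell import manip
print(manip.sign_off())"
```

```text
the job is handed in; nothing more can be done
None
```

The kiln start is done and handed in at about 12 s: rocker tipped fully over, round key home and staying down with the other two keys up, and palm button held home for about 0.9 s before coming back up.

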